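# Gratin dish under the countertop grill

## Task

Get the gratin dish under the countertop grill: its heating head stands too low, so first raise the head by its top handle to the upper stop and leave it there. Then slide the dish in squarely between the guide rails, under the head, until it has pushed the switch bar at the back fully home; do not knock the dish against the head or tip it, and leave the things around it alone.

Things in the scene. Friction and masses are not known exactly. Their poses are not given: they have to be found in the camera images.
- grill: Stainless countertop grill, fixed, open to the front and sides. Origin on the worktop below the middle of the head's front face; x points to its back (the way the dish goes in), y left, z up. Base plate 4 mm thick, 280 mm wide, from x = -12 mm back to the rear housing (190 mm tall, from x = 130 mm). A bevel from x = -32 mm (worktop level) to -12 mm leads up to the plate.
- bay_mouth (a point): Point on the grill's base plate midway between the two guide rails where these become parallel (grill x = 18 mm, y = 0, z = 4 mm); axes as the grill's. The rails are round steel bars, 8 mm thick, tops 18 mm above the worktop, 128 mm clear between them, running to grill x = 112 mm; towards the robot they flare out to 164 mm clear at grill x = -8 mm.
- heating_head: The grill's heating head, a steel box 125 mm deep, 260 mm wide, 50 mm thick, that slides straight up and down in front of the rear housing. Origin at the middle of the front edge of its flat underside; axes as the grill's. Fully raised, its underside is 52 mm above the base plate: 7 mm above the rim of the dish standing there.
- head_lift (a joint): Height of the heating head above its lower stop, in m: 0 = lower stop, 0.032 = upper stop. It stays by friction wherever it is left; lifting takes about 14 N. Its underside is 24 mm plus this value above the worktop.
- head_handle (a point): Middle of the head's handle grip: a black horizontal bar, 15 mm thick, 150 mm long along the grill's y, on two posts, its axis 45 mm above the head's top face and 20 mm behind its front face. It moves with the head; axes as the grill's.
- switch_bar (a joint): Travel of the switch bar across the back of the bay, in m: 0 = out, 0.011 = fully home against its stop. The far wall of the dish pushes it. Its spring is weak (under 1 N) and does not push the dish out again.
- bar_face (a point): Middle of the front of the switch bar: a round steel bar, 12 mm thick, 100 mm long along the grill's y, its axis 12.5 mm above the worktop. Grill x = 80 mm when out, 91 mm when home; the dish's centre is then at grill x = 26 mm and its near lug sticks out in front of the head, its edge at x = -55 mm.
- dish: White gratin dish, six slices of toast fixed in it, 0.55 to 0.95 kg. Origin under its centre; x lengthwise, y across, z up. Body 130 (x) by 110 (y) by 45 mm high, upright 6 mm walls; at each end a flat lug, 80 mm wide, stands out 16 mm, 33 to 42 mm above the underside: 162 mm over the lugs. Ends alike. Starts on the worktop before the grill, roughly in line with it.
- jar_1: Bystander: round glass jar with a yellow lid, 72 mm across, 87 mm tall, standing left of the grill. Origin under its centre.
- mill_2: Bystander: wooden pepper mill, 58 mm across, 170 mm tall, standing right of the grill. Origin under its centre.
- egg_timer: Bystander: round egg timer, 60 mm across, 57 mm tall, at the left near the worktop's front edge. Origin under its centre.
Mind the look-alikes: they are no part of the job. Several things look just like the dish: the one meant starts farthest to the robot's right.

How it is judged:
By the outcome, as a careful person would: the job done as asked, in the order asked, and still so for the second after the job is handed in, with the robot touching nothing.
It also fails if it takes over 58 s, if anything falls off the work surface, if the arm or the gripper's body presses on something with over 40 N, if the wrist force passes 120 N, or if a joint passes its speed limit or range.

## Robot

A 6-joint arm with a two-finger parallel gripper is mounted at the origin on a cart in front of the work surface, level with it; the furniture and walls round the work are solid. World frame = base frame: x ahead of the robot, y to its left, z up, the work surface at z = 0. Lengths are in mm, angles in rad, forces in N, time in s.
With the tool pointing down it reaches from about 275 to 750 mm from the base axis. Payload 10.2 kg.
Tool frame: the origin (TCP) lies at the very end of the fingers, on their centre line; the grasp point (between the pads) lies 19 mm behind it; z points along the fingers, y is the line along which they close (so a half turn about z gives the same grasp; the last joint's range is limited). The gripper opens to 85 mm and grips with 20 to 120 N. Pads are 22 mm wide; open, the fingers measure 114 mm over their backs; the gripper's body (76 mm by 85 mm) begins 54 mm behind the grasp point. The pads swing forward as they close: fully open they stand 13 mm farther back than shut.
Start: joints at [-1.35, 0.313, 1.498, -0, 1.331, -0.223], TCP at [225.41, -474.153, 231.294] pointing down, gripper open.
Joint ranges: [-2.94, 2.94], [-0.97, 2.17], [0.19, 2.56], [-1.23, 4.37], [0.02, 3.11], [-2.88, 2.88]. Speed limits (rad/s): [2.39, 2.39, 3.01, 3.14, 3.14, 3.14].

## Interface

Orientations are given as a unit quaternion [w, x, y, z].
In Python, from rig import ctrl gives the robot as it stands.
- The arm moves only by the shell command python3 -m inch 'ROWS' [OPENING] [FORCE]. ROWS is text: rows parted by semicolons, each of 6 numbers parted by spaces: the shift along the tool's x, y, z in mm, then the turn, a rotation vector about the tool's x, y, z in units of 6 degrees (1.0 is 6 degrees). A call has exactly 10 rows; each row shifts and turns the commanded pose from where the row before left it, along the tool's axes as they then stand; what a row does not reach is not made up. A row lasts 1/12 s, in which the tool goes at most 41.7 mm and 7.16 degrees, less where a joint would pass 70% of its speed; a pose out of reach is approached as far as the arm can. A call with a gripper value outside its range is refused whole. OPENING is the opening, from 0 (shut) to 1 (fully open), set as the call begins (- or left out, the last holds). The fingers move at their own pace and stop on an object; FORCE is the grip in N (left out, the last holds). Time passes only in rows, so rows that do not move let the fingers close, or fill a call up. It gives the time, the measured TCP pose, the force, the opening and the grip force at its end, in the units of the state.
- ctrl.sense(): the state, without advancing time (a new reading comes with each control period).
- ctrl.capture(name): name is "scene" or "top" or "wrist"; returns a dict with "image" (384x512x3 uint8, red, green, blue), "intrinsics" (3x3 intrinsics, pixels), "D" ([k1, k2, p1, p2, k3] as OpenCV has them; the pictures are not rectified), "rvec" (rotation vector, rad) and "tvec" (3), from world to camera coordinates, as OpenCV has them. Camera axes: x right, y down, z forward; pixel columns grow to the right and rows downward; lengths in mm; the calibration is good to about 2 mm. A picture is of the moment at which its call begins. There is no depth.
- ctrl.finish_job(): hands the job in; it is judged then, once.
The state is a dict: "time_s": time; "joints": joint angles; "dq": joint speeds; "tau": joint torques, N m; "eef_pos": TCP position; "ee_rot": TCP orientation; "force": force on the tool from outside, world axes, zero at the start; "wrist_torque": the same for the moment, N m; "grip_width": opening from 0.0 (shut) to 1.0 (fully open); "grip_force": force on a finger pad.
Only numpy, scipy, OpenCV 4.12 (cv2) and the standard library are available. Lean on these libraries where they do the work, as an engineer would, in place of code of your own. Each camera call takes 0.05 s, during which the arm holds its last target. There are 200 camera calls.

## Working session

There is one attempt and no reset: what is moved stays moved. The work goes in short steps, Python scripts to look and compute and a shell command to move; the robot and the scene stay as the last step left them, time stands still between calls to the robot, and variables do not carry over. Pictures are saved under pics/ and viewed, at most 10 in all, crops included, and the job is handed in when it is done.

```bash
mkdir -p pics; ls
cat > h.py <<'E'
import numpy as np, cv2
from rig import ctrl
def cap(n,f=None):
    c=ctrl.capture(n)
    if f: cv2.imwrite('pics/'+f,cv2.cvtColor(c['image'],cv2.COLOR_RGB2BGR))
    return c
def px2w(c,uv,z):
    K,D=np.array(c['intrinsics'],float),np.array(c['D'],float)
    R,_=cv2.Rodrigues(np.array(c['rvec'],float)); t=np.array(c['tvec'],float).reshape(3)
    n=cv2.undistortPoints(np.array(uv,float).reshape(-1,1,2),K,D).reshape(-1,2)
    d=np.c_[n,np.ones(len(n))]@R; o=-R.T@t
    z=np.broadcast_to(z,len(n))
    return o+d*((z-o[2])/d[:,2])[:,None]
def w2px(c,P):
    return cv2.projectPoints(np.array(P,float).reshape(-1,3),np.array(c['rvec'],float),np.array(c['tvec'],float),np.array(c['intrinsics'],float),np.array(c['D'],float))[0].reshape(-1,2)
E
python3 - <<'E'
from h import *
import pickle
a=cap('scene','s0.png');b=cap('top','t0.png')
pickle.dump((a,b),open('c0.pkl','wb'))
s=ctrl.sense();print(s)
E
```

```text
pics
{'time_s': 0.1, 'joints': array([-1.35042348e+00,  3.13403744e-01,  1.49834292e+00, -2.34581611e-05,
        1.33100410e+00, -2.23363992e-01]), 'dq': array([ 0.00214217, -0.00138427, -0.00269517, -0.00039208, -0.00134706,
        0.00117712]), 'tau': array([ 2.52999627e-03, -4.12896538e+01, -2.60141981e+01, -2.37222812e-04,
        3.01412452e-03, -1.26613438e-05]), 'eef_pos': array([ 225.34189706, -473.93021738,  230.79418873]), 'ee_rot': array([-5.79070776e-04,  9.75487224e-01,  2.20055314e-01, -1.05258349e-05]), 'force': array([ 0.35780837, -0.34429166,  0.08260993]), 'wrist_torque': array([-0.01835915, -0.04552593, -0.01336133]), 'grip_force': 0.0, 'grip_width': 1.0024165968970586}
```

View pics/s0.png

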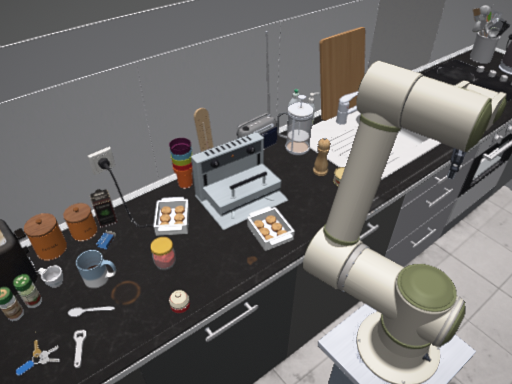

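View pics/t0.png

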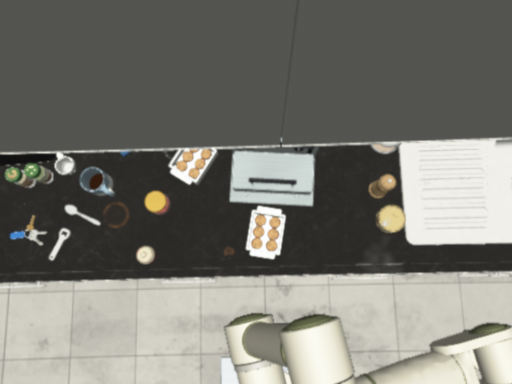

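Scene: dish-like things at (171,216), left of the grill, and (270,228), in front of it. In the top view they are at (193,163) and (266,232). The front one is farthest to the robot's right and before the grill, so I choose that. The grill is at top (272,177), the jar at (157,202) and the mill at (382,186). Next is a close crop.

Run:
```python
from h import *
import pickle
a,b=pickle.load(open('c0.pkl','rb'))
im=cv2.cvtColor(b['image'],cv2.COLOR_RGB2BGR)[140:270,215:335]
cv2.imwrite('pics/t0c.png',cv2.resize(im,None,fx=4.6,fy=4.6,interpolation=cv2.INTER_CUBIC))
R,_=cv2.Rodrigues(np.array(b['rvec']));print(-R.T@np.array(b['tvec']).ravel())
print(px2w(b,[(266,232),(193,163),(272,177),(157,202),(382,186)],[40,40,90,87,170]))
```

```text
[ 404.96897892   13.71658721 1521.36483077]
[[ 545.95647171    2.52347834   40.        ]
 [ 784.06119472  240.64087882   40.        ]
 [ 717.64941102  -21.31843501   90.        ]
 [ 646.86136449  349.26977538   87.        ]
 [ 662.94856163 -346.75926242  170.        ]]
```

View pics/t0c.png

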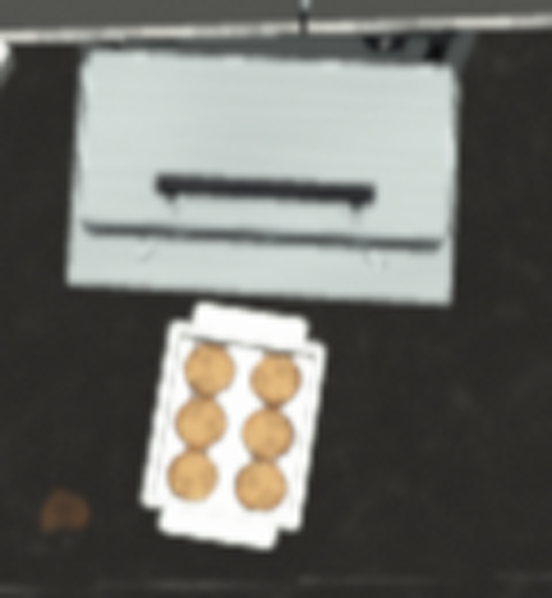

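The crop shows the dish with white lugs at crop (250,315) and (217,540), turned slightly clockwise. The handle bar runs from (155,185) to (375,195), the head's front edge from (83,228) to (441,240), and the bevel's front corners are at (67,287) and (451,304).

Run:
```python
from h import *
import pickle
a,b=pickle.load(open('c0.pkl','rb'))
f=lambda l:[(215+(u+.5)/4.6-.5,140+(v+.5)/4.6-.5) for u,v in l]
def show(n,l,z):
    P=px2w(b,f(l),z); print(n,P[:,:2].round(1).tolist(),[np.linalg.norm(P[i+1]-P[i]).round(1) for i in range(0,len(P)-1,2)],[np.degrees(np.arctan2(*(P[i]-P[i+1])[:2])).round(2) for i in range(0,len(P)-1,2)],P.mean(0).round(1))
show('bevel',[(67,287),(451,304)],0)
show('head',[(83,225),(441,238)],74)
show('handle',[(155,185),(375,194)],119)
show('dishfar',[(195,305),(307,322)],42)
show('dishnear',[(158,529),(273,548)],42)
show('lugs',[(195,305),(307,322),(158,529),(273,548)],42)
show('rim',[(172,322),(325,345),(142,503),(298,529)],45)
```

```text
bevel [[654.8, 124.1], [634.6, -157.2]] [np.float64(282.1)] [np.float64(4.12)] [644.7 -16.5   0. ]
head [[686.6, 106.8], [670.3, -144.0]] [np.float64(251.4)] [np.float64(3.72)] [678.5 -18.6  74. ]
handle [[704.4, 54.2], [693.8, -95.7]] [np.float64(150.2)] [np.float64(4.04)] [699.1 -20.8 119. ]
dishfar [[632.4, 29.7], [618.0, -49.8]] [np.float64(80.8)] [np.float64(10.27)] [625.2 -10.1  42. ]
dishnear [[474.0, 59.6], [458.9, -20.6]] [np.float64(81.7)] [np.float64(10.67)] [466.5  19.5  42. ]
lugs [[632.4, 29.7], [618.0, -49.8], [474.0, 59.6], [458.9, -20.6]] [np.float64(80.8), np.float64(81.7)] [np.float64(10.27), np.float64(10.67)] [545.8   4.7  42. ]
rim [[620.2, 46.3], [600.8, -61.9], [492.3, 70.4], [471.6, -38.4]] [np.float64(109.9), np.float64(110.8)] [np.float64(10.16), np.float64(10.79)] [546.2   4.1  45. ]
```

Measured poses: grill origin about (678,-19) with yaw -4.0°, handle at (699,-21,119), dish at (546,4.5) with yaw -10.4°. The sizes agree with the description. First I turn so the fingers close along grill x and go above the handle.

```bash
cat >> h.py <<'E'
from scipy.spatial.transform import Rotation as Ro
def plan(x,y,z,yaw):
    "tool-frame shift (now) and (after turning), and turn units to tool-down with tool x at world yaw deg"
    s=ctrl.sense(); q=np.roll(s['ee_rot'],-1); R=Ro.from_quat(q)
    G=Ro.from_euler('z',yaw,degrees=True)*Ro.from_euler('x',180,degrees=True)
    d=np.array([x,y,z])-s['eef_pos']
    print('t',s['time_s'],'pos',s['eef_pos'].round(1),'yaw',np.degrees(np.arctan2(*R.as_matrix()[1::-1,0])).round(1),'F',s['force'].round(1),'grip',round(s['grip_width'],3),round(s['grip_force'],1))
    print('now',R.inv().apply(d).round(1),'turned',G.inv().apply(d).round(1),'turn',(np.degrees((R.inv()*G).as_rotvec())/6).round(2))
E
python3 -m inch '0 0 0 0 0 -1.01;0 0 0 0 0 -1.01;0 0 0 0 0 -1.01;0 0 0 0 0 -1.01;0 0 0 0 0 -1.01;0 0 0 0 0 -1.01;0 0 0 0 0 -1.01;0 0 0 0 0 -1.01;0 0 0 0 0 -1.01;0 0 0 0 0 -1.01' 1
python3 -c "
from h import *
plan(699,-21,200,86)"
```

```text
time_s: 0.93
eef_pos: [225.4, -474.0, 231.0]
ee_rot: [-0.0, 0.729, 0.684, 0.0]
force: [0.2, -0.5, -0.7]
grip_width: 0.999
grip_force: 0.0
t 0.9333 pos [ 225.4 -474.   231. ] yaw 86.3 F [ 0.2 -0.5 -0.7] grip 0.999 0.0
now [482.4 443.6  31.2] turned [484.9 440.9  31. ] turn [-0.   -0.01  0.05]
```

```bash
python3 -m inch '24 22 0 0 0 0;24 22 0 0 0 0;24 22 0 0 0 0;24 22 0 0 0 0;24 22 0 0 0 0;24 22 0 0 0 0;24 22 0 0 0 0;24 22 0 0 0 0;24 22 0 0 0 0;24 22 0 0 0 0' >/dev/null
python3 -m inch '24 22 0 0 0 0;24 22 0 0 0 0;24 22 0 0 0 0;24 22 0 0 0 0;24 22 0 0 0 0;24 22 0 0 0 0;24 22 0 0 0 0;24 22 0 0 0 0;24 22 0 0 0 0;24 22 0 0 0 0' >/dev/null
python3 - <<'E'
from h import *
import pickle
plan(699,-21,100,86)
c=cap('wrist','w1.png');pickle.dump(c,open('c1.pkl','wb'))
print(w2px(c,[(704.4,54.2,119),(693.8,-95.7,119),(627,62,42)]))
E
```

```text
t 2.6 pos [698.4 -24.4 230.8] yaw 86.0 F [-0.1 -0.9  0. ] grip 0.997 0.0
now [  3.4   0.5 130.8] turned [  3.4   0.4 130.8] turn [-0.01 -0.    0.01]
[[260.08001621  85.57303728]
 [259.94738739 269.47478816]
 [176.48181615  81.48527437]]
```

View pics/w1.png

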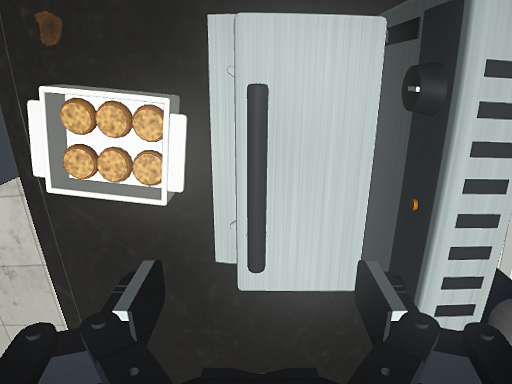

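The wrist view shows the handle from (257,84) to (257,272), within 3 px of the prediction, and the dish at (105,145). Fingers straddle the bar. I descend and grip.

```bash
python3 -m inch '0.3 -0.2 15 0 0 0;0.3 -0.2 15 0 0 0;0.3 -0.2 15 0 0 0;0.3 0 15 0 0 0;0.3 0 15 0 0 0;0.3 0 15 0 0 0;0.3 0 15 0 0 0;0.3 0 13 0 0 0;0.3 0 9 0 0 0;0.3 0 3 0 0 0' >/dev/null
python3 -m inch '0 0 0 0 0 0;0 0 0 0 0 0;0 0 0 0 0 0;0 0 0 0 0 0;0 0 0 0 0 0;0 0 0 0 0 0;0 0 0 0 0 0;0 0 0 0 0 0;0 0 0 0 0 0;0 0 0 0 0 0' 0 70 >/dev/null
python3 -c "
from h import *
plan(699,-21,132,86)"
```

```text
t 4.3167 pos [696.1 -22.7 101.3] yaw 86.0 F [-7.9 -0.4  2.7] grip 0.153 68.1
now [  1.9   2.7 -30.7] turned [  1.9   2.8 -30.7] turn [-0.03  0.    0.  ]
```

```bash
python3 -m inch '0 -1 -2 0 0 0;0 -1 -3 0 0 0;0 0 -3 0 0 0;0 0 -3 0 0 0;0 0 -3 0 0 0;0 0 -3 0 0 0;0 0 -3 0 0 0;0 0 -3 0 0 0;0 0 -3 0 0 0;0 0 -2 0 0 0'
python3 -m inch '0 0 -1 0 0 0;0 0 -1 0 0 0;0 0 -1 0 0 0;0 0 -1 0 0 0;0 0 0 0 0 0;0 0 0 0 0 0;0 0 0 0 0 0;0 0 0 0 0 0;0 0 0 0 0 0;0 0 0 0 0 0'
```

```text
time_s: 5.15
eef_pos: [696.0, -22.7, 127.7]
ee_rot: [0.0, 0.731, 0.682, 0.001]
force: [11.1, -0.9, -14.7]
grip_width: 0.154
grip_force: 68.4
time_s: 5.98
eef_pos: [696.0, -22.7, 130.0]
ee_rot: [0.0, 0.731, 0.682, 0.0]
force: [15.4, -1.3, -21.5]
grip_width: 0.15
grip_force: 68.8
```

```bash
python3 -m inch '0 -0.5 -1 0 0 0;0 -0.5 -1 0 0 0;0 0 -1 0 0 0;0 0 -1 0 0 0;0 0 0 0 0 0;0 0 0 0 0 0;0 0 0 0 0 0;0 0 0 0 0 0;0 0 0 0 0 0;0 0 0 0 0 0'
python3 -c "
from h import *
cap('scene','s2.png')
im=cv2.imread('pics/s2.png')[120:250,180:300];cv2.imwrite('pics/s2c.png',cv2.resize(im,None,fx=4,fy=4,interpolation=2))"
```

```text
time_s: 6.82
eef_pos: [695.8, -22.7, 130.2]
ee_rot: [-0.0, 0.731, 0.682, 0.001]
force: [32.4, -2.4, -44.0]
grip_width: 0.146
grip_force: 68.7
```

The head is at its stop: the force rose from 21 to 44 N with no motion. I unload and release.

```bash
python3 -m inch '0 0.5 1 0 0 0;0 0.5 1 0 0 0;0 0 1 0 0 0;0 0 1 0 0 0;0 0 1 0 0 0;0 0 0.5 0 0 0;0 0 0 0 0 0;0 0 0 0 0 0;0 0 0 0 0 0;0 0 0 0 0 0'
python3 -m inch '0 0 0 0 0 0;0 0 0 0 0 0;0 0 0 0 0 0;0 0 0 0 0 0;0 0 0 0 0 0;0 0 0 0 0 0;0 0 0 0 0 0;0 0 0 0 0 0;0 0 0 0 0 0;0 0 0 0 0 0' 1
python3 -c "
from h import *
plan(600,-21,230,86)"
```

```text
time_s: 7.7
eef_pos: [696.0, -22.7, 130.0]
ee_rot: [0.0, 0.731, 0.682, 0.001]
force: [11.1, -1.1, -13.4]
grip_width: 0.148
grip_force: 71.9
time_s: 8.53
eef_pos: [695.2, -22.6, 131.8]
ee_rot: [-0.0, 0.731, 0.682, -0.0]
force: [-0.1, -0.2, 0.7]
grip_width: 1.001
grip_force: 0.0
t 8.5333 pos [695.2 -22.6 131.8] yaw 86.0 F [-0.1 -0.2  0.7] grip 1.001 0.0
now [ -5.  -95.1 -98.2] turned [ -5.  -95.1 -98.2] turn [-0. -0.  0.]
```

```bash
python3 -m inch '0 0 -10 0 0 0;0 0 -10 0 0 0;0 0 -10 0 0 0;0 0 -10 0 0 0;0 0 -10 0 0 0;0 0 -10 0 0 0;0 0 -10 0 0 0;0 0 -10 0 0 0;0 0 -10 0 0 0;0 0 -10 0 0 0' 0.55 >/dev/null
python3 - <<'E'
from h import *
import pickle
plan(436,24.7,230,169.6)
plan(436,24.7,230,-10.4)
s=ctrl.sense();print(s['joints'].round(2))
c=cap('wrist','w3.png')
R,_=cv2.Rodrigues(np.array(c['rvec']));print('cam',-R.T@np.array(c['tvec']).ravel()-s['eef_pos'])
E
```

```text
t 9.3667 pos [695.2 -22.6 232.8] yaw 86.0 F [-0.3 -0.3  0.2] grip 0.548 0.0
now [  29.2 -261.8    2.8] turned [263.5  -0.3   2.8] turn [ -0.    -0.   -13.93]
t 9.3667 pos [695.2 -22.6 232.8] yaw 86.0 F [-0.3 -0.3  0.2] grip 0.548 0.0
now [  29.2 -261.8    2.8] turned [-263.5    0.3    2.8] turn [-0.    0.   16.07]
[-0.2   0.72  0.86  0.    1.56 -0.13]
cam [  5.73838109  84.88436628 141.47382843]
```

View pics/w3.png

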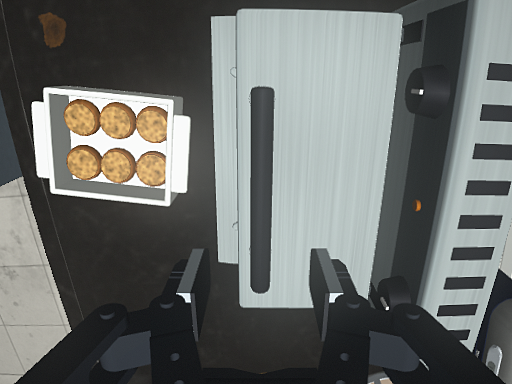

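The head stays raised. Handle runs (262,87) to (261,293), front top edge (238,10) to (240,306). Dish lug corners are at (191,117), (186,193), (33,101) and (40,178). I use these to refine the poses.

```bash
python3 - <<'E'
from h import *
c=cap('wrist')
for n,l,z in [('handle',[(262,87),(261,293)],151),('headtopfront',[(238,10),(240,306)],106),('bevel',[(211,16),(218,262)],0),('lugfar',[(191,117),(186,193)],42),('lugnear',[(33,101),(40,178)],42)]:
    P=px2w(c,l,z);d=P[0]-P[1];print(n,P[:,:2].round(1).tolist(),np.linalg.norm(d).round(1),'yaw',-np.degrees(np.arctan2(d[0],d[1])).round(1),P.mean(0).round(1))
l=px2w(c,[(191,117),(186,193),(33,101),(40,178)],42);print(l.mean(0)); v=(l[0]+l[1]-l[2]-l[3])/2;print(np.linalg.norm(v),np.degrees(np.arctan2(v[1],v[0])))
E
python3 -m inch '0 -26 0 0 0 0;0 -26 0 0 0 0;0 -26 0 0 0 0;0 -26 0 0 0 0;0 -26 0 0 0 0;0 -26 0 0 0 0;0 -26 0 0 0 0;0 -26 0 0 0 0;0 -26 0 0 0 0;0 -26 0 0 0 0' >/dev/null
python3 -m inch '2 0 0 0 0 -1;2 0 0 0 0 -1;2 0 0 0 0 -1;2 0 0 0 0 -1;2 0 0 0 0 -1;2 0 0 0 0 -1;2 0 0 0 0 -1;2 0 0 0 0 -1;2 0 0 0 0 -1;2 0 0 0 0 -1' >/dev/null
python3 -c "
from h import *
plan(436,24.7,25,169.6)"
```

```text
handle [[703.3, 55.5], [692.0, -98.5]] 154.4 yaw -4.2 [697.6 -21.5 151. ]
headtopfront [[690.1, 109.9], [669.1, -144.0]] 254.7 yaw -4.7 [679.6 -17.1 106. ]
bevel [[658.1, 125.0], [635.1, -155.7]] 281.6 yaw -4.7 [646.6 -15.4   0. ]
lugfar [[633.8, 29.4], [618.3, -47.6]] 78.6 yaw -11.4 [626.1  -9.1  42. ]
lugnear [[477.5, 59.2], [463.8, -19.6]] 80.0 yaw -9.9 [470.7  19.8  42. ]
[548.37640812   5.33812394  42.        ]
158.0672607493177 -10.553767956038762
t 11.1333 pos [428.1  13.1 231.5] yaw 146.3 F [ 0.5 -0.2  0.7] grip 0.551 0.0
now [-2.000e-01  1.400e+01  2.065e+02] turned [ -5.6  12.8 206.5] turn [-0.   -0.01 -3.88]
```

```bash
python3 -m inch '0 0 0 0 0 -1;0 0 0 0 0 -1;0 0 0 0 0 -1;0 0 0 0 0 -0.9;-2 7 30 0 0 0;-2 7 35 0 0 0;0 0 35 0 0 0;0 0 35 0 0 0;0 0 35 0 0 0;0 0 30 0 0 0' >/dev/null
python3 - <<'E'
from h import *
plan(434,26,20,169.5)
c=cap('wrist','w4.png')
E
```

```text
t 11.9667 pos [434.   26.2  29.7] yaw 169.4 F [ 1.2  0.2 -0.6] grip 0.553 0.0
now [-0.1 -0.2  9.7] turned [-0.1 -0.2  9.7] turn [ 0.   -0.01 -0.01]
```

View pics/w4.png

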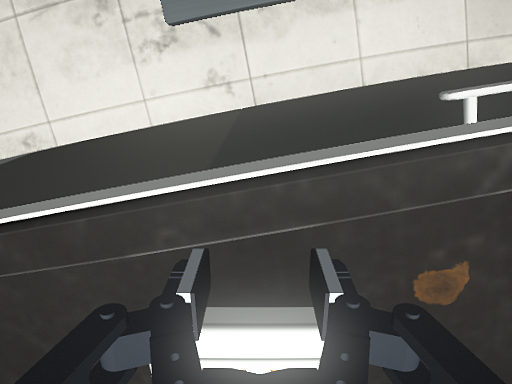

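The lug is visible between the fingers at (260,330), its edge parallel to the finger line. I approach and make contact.

```bash
python3 -m inch '-3 0 4 0 0 0;-3 0 4 0 0 0;-3 0 0 0 0 0;-3 0 0 0 0 0;-3 0 0 0 0 0;-3 0 0 0 0 0;-3 0 0 0 0 0;-3 0 0 0 0 0;-3 0 0 0 0 0;-3 0 0 0 0 0'
python3 - <<'E'
from h import *
c=cap('top','t5.png')
im=cv2.imread('pics/t5.png')[140:290,215:335];cv2.imwrite('pics/t5c.png',cv2.resize(im,None,fx=4.6,fy=4,interpolation=2))
E
```

```text
time_s: 12.85
eef_pos: [463.0, 20.9, 23.9]
ee_rot: [-0.002, 0.092, 0.996, 0.0]
force: [-9.2, 1.9, 6.9]
grip_width: 0.552
grip_force: 4.5
```

View pics/t5c.png

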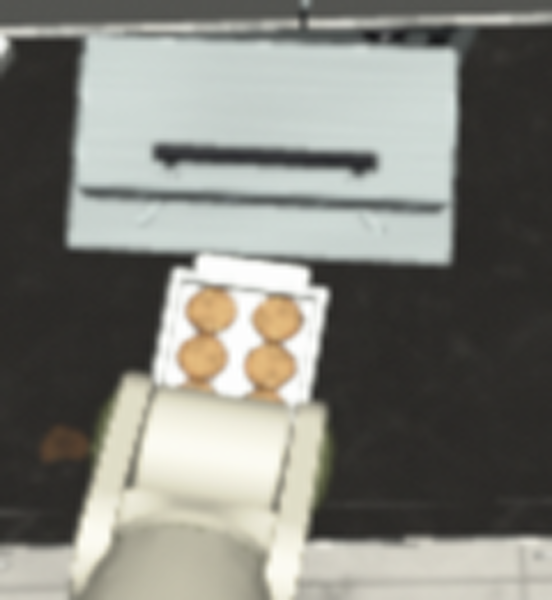

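Top view: fingers stand at the near lug, the dish is straight, and its far lug at (253,260) is about to reach the bevel. I push on along the dish axis.

```bash
python3 -m inch '-4 0 0 0 0 0;-4 0 0 0 0 0;-4 0 0 0 0 0;-4 0 0 0 0 0;-4 0 0 0 0 0;-4 0 0 0 0 0;-4 0 0 0 0 0;-4 0 0 0 0 0;-4 0 0 0 0 0;-4 0 0 0 0 0'
python3 - <<'E'
from h import *
c=cap('top','t6.png')
im=cv2.imread('pics/t6.png')[140:260,215:335];cv2.imwrite('pics/t6c.png',cv2.resize(im,None,fx=4.6,fy=4.6,interpolation=2))
E
```

```text
time_s: 13.73
eef_pos: [502.5, 13.5, 23.6]
ee_rot: [-0.002, 0.092, 0.996, 0.0]
force: [-6.3, 0.7, 1.6]
grip_width: 0.547
grip_force: 3.1
```

View pics/t6c.png

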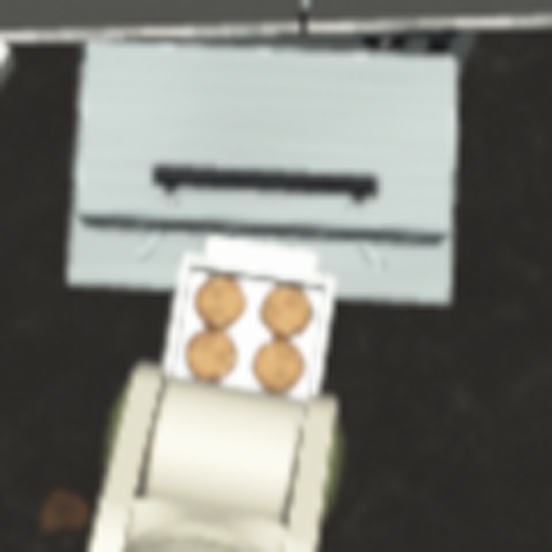

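The far lug is at (209,237) to (319,250), just short of the head front, and the rim front corners are at (185,253) and (337,276).

```bash
cat >> h.py <<'E'
def grill(P):
    d=np.atleast_2d(P)[:,:2]-[677.5,-19]; a=np.radians(-4.3); return d@np.array([[np.cos(a),-np.sin(a)],[np.sin(a),np.cos(a)]])
E
python3 - <<'E'
from h import *
c=cap('top')
f=lambda l:[(215+(u+.5)/4.6-.5,140+(v+.5)/4.6-.5) for u,v in l]
for l,z in [([(209,237),(319,250)],43),([(185,253),(337,276)],47)]:
    g=grill(px2w(c,f(l),z));print(g.round(1).tolist(),g.mean(0).round(1),'rel yaw',np.degrees(np.arctan2(-(g[0]-g[1])[0],(g[0]-g[1])[1])).round(1))
print(grill(ctrl.sense()['eef_pos']))
E
```

```text
[[1.1, 37.6], [-4.7, -41.5]] [-1.8 -2. ] rel yaw -4.2
[[-12.1, 54.1], [-23.6, -54.9]] [-17.9  -0.4] rel yaw -6.0
[[-175.96038574   19.10146399]]
```

```bash
python3 -m inch '-4.5 0 0 0 0 0;-4.5 0 0 0 0 0;-4.5 0 0 0 0 0;-4.5 0 0 0 0 0;-4.5 0 0 0 0 0;-4.5 0 0 0 0 0;-4.5 0 0 0 0 0;-4.5 0 0 0 0 0;-4.5 0 0 0 0 0;-4.5 0 0 0 0 0'
python3 -c "
from h import *
plan(0,0,20,175.7)
print(grill(ctrl.sense()['eef_pos']))
cap('top','t7.png')
im=cv2.imread('pics/t7.png')[140:260,215:335];cv2.imwrite('pics/t7c.png',cv2.resize(im,None,fx=4.6,fy=4.6,interpolation=2))"
```

```text
time_s: 14.67
eef_pos: [548.3, 4.9, 23.8]
ee_rot: [-0.0, 0.092, 0.996, 0.0]
force: [-5.4, 0.6, -0.2]
grip_width: 0.553
grip_force: 2.4
t 14.6667 pos [548.3   4.9  23.8] yaw 169.4 F [-5.4  0.6 -0.2] grip 0.553 2.4
now [ 538.1 -105.4    3.9] turned [546.4 -46.    3.8] turn [ 0.   -0.   -1.05]
[[-130.64614064   14.10851523]]
```

View pics/t7c.png

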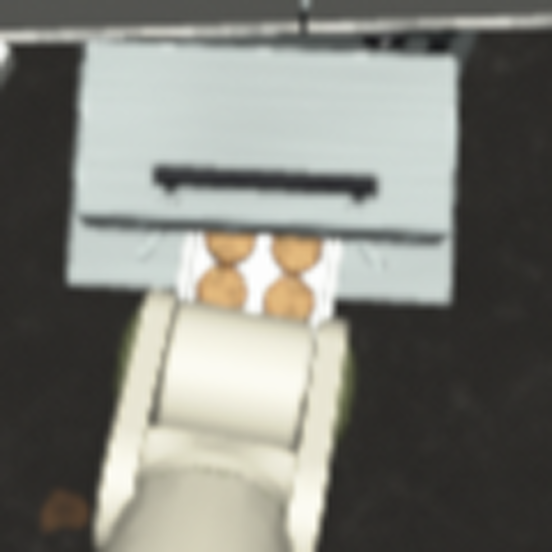

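The dish is under the head, centred between the rail flares (150,245) and (372,250). Now I turn gently to square.

```bash
python3 -m inch '-5 0 0 0 0 0;-5 0 0 0 0 0;-5 -1.3 0 0 0 -0.13;-5 -1.3 0 0 0 -0.13;-5 -1.3 0 0 0 -0.13;-5 -1.3 0 0 0 -0.13;-5 -1.3 0 0 0 -0.13;-5 -1.3 0 0 0 -0.13;-5 -1.3 0 0 0 -0.13;-5 -1.3 0 0 0 -0.13'
python3 -c "
from h import *
plan(0,0,20,175.7)
print(grill(ctrl.sense()['eef_pos']))
cap('top','t8.png')
im=cv2.imread('pics/t8.png')[140:260,215:335];cv2.imwrite('pics/t8c.png',cv2.resize(im,None,fx=4.6,fy=4.6,interpolation=2))"
```

```text
time_s: 15.55
eef_pos: [595.7, -12.7, 24.4]
ee_rot: [-0.001, 0.037, 0.999, 0.0]
force: [-5.8, 0.4, 3.7]
grip_width: 0.548
grip_force: 2.9
t 15.55 pos [595.7 -12.7  24.4] yaw 175.7 F [-5.8  0.4  3.7] grip 0.548 2.9
now [595.  -31.8   5.2] turned [595.  -32.    4.4] turn [-0.   -0.01  0.  ]
[[-81.9974425    0.16759609]]
```

```bash
python3 -m inch '-1.5 0 0 0 0 0;-1.5 0 0 0 0 0;-1.5 0 0 0 0 0;-1.5 0 0 0 0 0;-1.5 0 0 0 0 0;-1 0 0 0 0 0;-1 0 0 0 0 0;-1 0 0 0 0 0;-1 0 0 0 0 0;0 0 0 0 0 0'
python3 -c "
from h import *
print(grill(ctrl.sense()['eef_pos']),ctrl.sense()['force'])"
python3 -m inch '-0.5 0 0 0 0 0;-0.5 0 0 0 0 0;-0.5 0 0 0 0 0;-0.5 0 0 0 0 0;0 0 0 0 0 0;0 0 0 0 0 0;0 0 0 0 0 0;0 0 0 0 0 0;0 0 0 0 0 0;0 0 0 0 0 0'
```

```text
time_s: 16.43
eef_pos: [607.2, -13.6, 24.3]
ee_rot: [-0.0, 0.038, 0.999, -0.0]
force: [-7.5, 0.4, 5.7]
grip_width: 0.549
grip_force: 3.9
[[-70.55562021   0.12964662]] [-7.45905513  0.35383758  5.72057224]
time_s: 17.27
eef_pos: [609.0, -13.7, 24.3]
ee_rot: [-0.0, 0.038, 0.999, -0.0]
force: [-8.3, 0.0, 6.2]
grip_width: 0.549
grip_force: 4.2
```

```bash
python3 -m inch '-0.5 0 0 0 0 0;-0.5 0 0 0 0 0;-0.5 0 0 0 0 0;-0.5 0 0 0 0 0;0 0 0 0 0 0;0 0 0 0 0 0;0 0 0 0 0 0;0 0 0 0 0 0;0 0 0 0 0 0;0 0 0 0 0 0' | grep -E 'pos|^force'
python3 -m inch '-0.5 0 0 0 0 0;-0.5 0 0 0 0 0;-0.5 0 0 0 0 0;0 0 0 0 0 0;0 0 0 0 0 0;0 0 0 0 0 0;0 0 0 0 0 0;0 0 0 0 0 0;0 0 0 0 0 0;0 0 0 0 0 0'| grep -E 'pos|^force'
python3 -c "
from h import *
print(grill(ctrl.sense()['eef_pos']),ctrl.sense()['force'])"
```

```text
eef_pos: [610.9, -13.8, 24.3]
force: [-9.4, 0.7, 6.9]
eef_pos: [611.5, -13.8, 24.2]
force: [-14.1, 0.7, 9.9]
[[-66.22932041   0.21747025]] [-14.10176459   0.72791491   9.90280244]
```

```bash
python3 -m inch '-0.5 0 0 0 0 0;0 0 0 0 0 0;0 0 0 0 0 0;0 0 0 0 0 0;0 0 0 0 0 0;0 0 0 0 0 0;0 0 0 0 0 0;0 0 0 0 0 0;0 0 0 0 0 0;0 0 0 0 0 0'| grep -E 'pos|^force'
python3 -m inch '1 0 0 0 0 0;1 0 0 0 0 0;2 0 0 0 0 0;4 0 0 0 0 0;6 0 0 0 0 0;10 0 0 0 0 0;15 0 0 0 0 0;20 0 0 0 0 0;20 0 0 0 0 0;20 0 0 0 0 0' >/dev/null
python3 -m inch '0 0 -25 0 0 0;0 0 -25 0 0 0;0 0 -25 0 0 0;0 0 -25 0 0 0;0 0 -25 0 0 0;0 0 -25 0 0 0;0 0 -25 0 0 0;0 0 -20 0 0 0;0 0 0 0 0 0;0 0 0 0 0 0' >/dev/null
python3 -m inch '10 0 0 0 0 0;10 0 0 0 0 0;10 0 0 0 0 0;10 0 0 0 0 0;10 0 0 0 0 0;10 0 0 0 0 0;10 0 0 0 0 0;0 0 0 0 0 0;0 0 0 0 0 0;0 0 0 0 0 0'
python3 - <<'E'
from h import *
cap('scene','s9.png');cap('top','t9.png')
f=lambda p,a,b,c,d,k:cv2.resize(cv2.imread(p)[a:b,c:d],(400,600*1//1),interpolation=2)
A=cv2.resize(cv2.imread('pics/s9.png')[125:245,180:300],(400,400),interpolation=2)
B=cv2.resize(cv2.imread('pics/t9.png')[140:260,215:335],(400,400),interpolation=2)
cv2.imwrite('pics/f9.png',np.hstack([A,B]))
E
```

```text
eef_pos: [611.7, -13.8, 24.2]
force: [-15.8, -0.6, 11.1]
time_s: 22.27
eef_pos: [445.1, -1.3, 218.3]
ee_rot: [-0.0, 0.038, 0.999, 0.0]
force: [0.0, 0.5, -0.2]
grip_width: 0.552
grip_force: 0.0
```

View pics/f9.png

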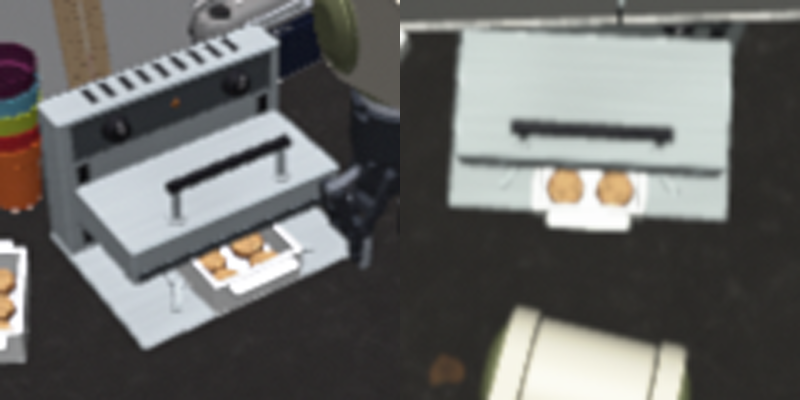

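The dish sits square and level, with its lug edge from (547,226) to (630,231) parallel to the head edge (460,157) to (722,172). A quick numeric check comes before handing in.

Run:
```python
from h import *
c=cap('top')
f=lambda l:[(215+(u+.5)/3.333-.5,140+(v+.5)/3.333-.5) for u,v in l]
print(grill(px2w(c,f([(147,227),(230,232)]),46)), grill(px2w(c,f([(60,157),(322,171)]),106)))
```

```text
[[-55.03765354  39.02864732]
 [-56.06219677 -42.52369477]] [[  -0.67125794  123.97253641]
 [  -2.52730828 -124.57080299]]
```

The lug edge is at x = -55, as required when the bar is home, and y is centred to within 2 mm.

```bash
python3 -c "
from h import *
print(ctrl.finish_job())"
```

```text
the job is handed in; nothing more can be done
None
```

I raised the grill head to its upper stop, slid the dish in squarely under it until the switch bar appeared to be fully home (inferred from the rise in push force and the lug edge's position, about x = -55 mm), backed the arm clear, and handed the job in at about 22 s.

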